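# Push the row of sample jars up to the stop and press load

### The arm

A 6-joint arm with a two-finger parallel gripper is mounted at the origin on the work surface. World frame = base frame: x ahead of the robot, y to its left, z up, the work surface at z = 0. Lengths are in mm, angles in rad, forces in N, time in s.
With the tool pointing down it reaches from about 350 to 775 mm from the base axis. Payload 7.3 kg.
Tool frame: the origin (TCP) lies at the very end of the fingers, on their centre line; the grasp point (between the pads) lies 19 mm behind it; z points along the fingers, y is the line along which they close (so a half turn about z gives the same grasp; the last joint's range is limited). The gripper opens to 92 mm and grips with 3 to 60 N. Pads are 19 mm wide; open, the fingers measure 130 mm over their backs; the gripper's body (75 mm by 190 mm) begins 47 mm behind the grasp point.
Start: joints at [-0.146, 0.342, 1.524, -0, 1.275, -0.146], TCP at [525.019, 0.019, 226.741] pointing down, gripper open.
Joint ranges: [-2.53, 2.53], [-0.77, 2.02], [0.04, 2.7], [-1, 4.14], [0.28, 2.66], [-3.11, 3.11]. Speed limits (rad/s): [2.57, 2.57, 3.14, 3.14, 3.14, 3.14].

### API

Orientations are given as [roll, pitch, yaw] about the fixed x, y, z axes, in that order (R = Rz(yaw) Ry(pitch) Rx(roll)).
In Python, from plant import bot gives the robot as it stands.
- The arm moves only by the tool jog_arm, never from a script. Its argument "targets" is a list of rows, each an object with "xyz": the shift along the tool's x, y, z as a fraction of full scale, a list of three; "spin": the turn about the tool's z as a fraction of full scale. In form: [{"xyz": [x, y, z], "spin": spin}, ...]. A call has exactly 10 rows; each row shifts and turns the commanded pose from where the row before left it, along the tool's axes as they then stand; what a row does not reach is not made up. Full scale, the value 1, is 80 mm for a shift and 0.1 rad for a turn. A row lasts 1/8 s, in which the tool goes at most 62.5 mm and 10.7 degrees, less where a joint would pass 70% of its speed; a pose out of reach is approached as far as the arm can. A call with a number of a shift or a turn outside -1 to 1 is refused whole. A call with a gripper value outside its range is refused whole. "gripper" is the opening in per cent of the stroke, from 0 (shut) to 100 (fully open), set as the call begins (left out, the last holds). The fingers move at their own pace and stop on an object; the grip force is fixed at half the most. Time passes only in rows, so rows that do not move let the fingers close, or fill a call up. It gives the time, the measured TCP pose, the force, the opening and the grip force at its end, in the units of the state.
- bot.get_obs(): the state, without advancing time (a new reading comes with each control period).
- bot.capture(name): name is "scene" or "side" or "wrist"; returns the picture (420x560x3 uint8, blue, green, red); there is no depth.
- bot.get_calibration(name): a dict with "vfov" (degrees; the focal length in pixels is half the picture's height over the tangent of half this angle, whatever the lens; pixels are square), "cx", "cy" (the principal point, pixels), "k1" (the pictures are not rectified: a ray, as slopes to the right and down, at radius r is drawn at 1 + k1 r^2 times it, then the intrinsics apply), "eye" and "rotation" of the camera in the world. Camera axes: x right, y down, z forward; pixel columns grow to the right and rows downward; lengths in mm; the calibration is good to about 2 mm. A picture is of the moment at which its call begins: read the wrist's pose just before it. get_calibration takes no time and is no camera call; for the wrist camera it gives the pose at the moment of the call.
- bot.close_job(): hands the job in; it is judged then, once.
The state is a dict: "time": time; "joint_positions": joint angles; "dq": joint speeds; "tau": joint torques, N m; "tool_pos": TCP position; "tcp_rot": TCP orientation; "contact_force": force on the tool from outside, world axes, zero at the start; "moment": the same for the moment, N m; "grip_width": finger opening in mm; "finger_force": force on a finger pad.
Only numpy, scipy, OpenCV 4.12 (cv2) and the standard library are available. Lean on these libraries where they do the work, as an engineer would, in place of code of your own. Each camera call takes 0.05 s, during which the arm holds its last target. There are 200 camera calls.

### The job

Four touching sample jars stand in the aluminium lane of the sample changer: push the red-capped one at the back so that the whole row slides along as one train until the front jar is fully home against the stop, and only then press the green button on the changer head all the way down and let go. Push only on the red-capped jar in the lane, keep the jars together and standing in the lane, do not lift any of them, and leave the other things on the bench alone.

Things in the scene. Friction and masses are not known exactly. Their poses are not given: they have to be found in the camera images.
- lane: fixed sample changer with a straight open-topped aluminium lane lying flat on the table. Origin on the table surface, on the lane's centre line; x runs along the lane towards the stop, z up. The channel runs from x = -210 mm (open end) to the stop at +150 mm; floor 6 mm above the table, inner width 41 mm, side walls 6 mm thick reaching 16 mm above the table
- stop_face (a point): the stop: the red-marked face, looking down the lane, of the white changer head. This point is on the lane's centre line, 25 mm above the table. The head beyond it is 80 mm long, 100 mm wide and 50 mm high, with the green button on top
- jar1_centre (a point): white square sample jar, 38 x 38 mm and 36 mm high, with a round blue cap 31 mm across set in from the sides, 52 mm high in all, 40 to 90 g, loose in the lane; the front of the row, nearest the stop. The point is the centre of the square body, 18 mm above its underside; x along the lane. Home means its centre is 19 mm short of the stop face
- jar2_centre (a point): white square sample jar, 38 x 38 mm and 36 mm high, with a round blue cap 31 mm across set in from the sides, 52 mm high in all, 40 to 90 g, loose in the lane; second of the row. The point is the centre of the square body, 18 mm above its underside; x along the lane. Home means its centre is 57 mm short of the stop face
- jar3_centre (a point): white square sample jar, 38 x 38 mm and 36 mm high, with a round blue cap 31 mm across set in from the sides, 52 mm high in all, 40 to 90 g, loose in the lane; third of the row. The point is the centre of the square body, 18 mm above its underside; x along the lane. Home means its centre is 95 mm short of the stop face
- jar4_centre (a point): white square sample jar, 38 x 38 mm and 36 mm high, with a round red cap 31 mm across set in from the sides, 52 mm high in all, 40 to 90 g, loose in the lane; the back of the row, the one to push: its back face, 19 mm from the centre, is free. The point is the centre of the square body, 18 mm above its underside; x along the lane. Home means its centre is 133 mm short of the stop face
- load_button (a joint): green round spring push button, 30 mm across, on top of the changer head; 0 = up, 0.006 m = fully down, pressed straight down with about 5 N; springs back by itself
- load_button_top (a point): centre of the top of the green button; on the lane's centre line, 50 mm beyond the stop face
- beaker: small glass beaker, 52 mm wide, 65 mm high, loose, to be left alone; origin centre of its underside
- amber_jar: amber glass jar with red lid, 48 mm wide, 75 mm high, loose, to be left alone; origin centre of its underside
- spare_jar: a fifth square sample jar with red cap, 38 mm square, 52 mm high, standing on the table beside the lane, loose, to be left alone; origin centre of its underside
- weight: brass calibration weight with a knob, 30 mm wide, 48 mm high, loose, to be left alone; origin centre of its underside
- scoop: steel lab scoop 190 mm long lying on the table, loose, to be left alone; its x axis along its length
- brush: small brush 170 mm long lying on the table, loose, to be left alone; its x axis along its length
- powder_tub: white plastic tub, 72 mm wide, 95 mm high, loose, to be left alone; origin centre of its underside
Mind the look-alikes: they are no part of the job. Leave any purple look-alike of the part that bears jar4_centre alone.

How it is judged:
By the outcome, as a careful person would: the job done as asked, in the order asked, and still so for the second after the job is handed in, with the robot touching nothing.
It also fails if it takes over 45 s, if anything falls off the work surface, if the arm or the gripper's body presses on something with over 40 N, if the wrist force passes 120 N, or if a joint passes its speed limit or range.

## Working session

There is one attempt and no reset: what is moved stays moved. The work goes in short steps, Python scripts to look and compute and a tool call to move; the robot and the scene stay as the last step left them, time stands still between calls to the robot, and variables do not carry over. Pictures are saved under pics/ and viewed, at most 10 in all, crops included, and the job is handed in when it is done.

Besides the shell and the picture viewer there is one more tool, called after ">>>" as name(argument=value, ...), one argument or row to a line, values as JSON. jog_arm: Moves the arm, as the interface text tells. Shift numbers are shares of 80 mm and turn numbers shares of 0.1 rad, none past 1 either way. Its arguments: {"type":"object","properties":{"targets":{"type":"array","items":{"type":"object","properties":{"xyz":{"type":"array","items":{"type":"number"}},"spin":{"type":"number"}}}},"gripper":{"type":"number"}},"required":["targets"]}

```bash
ls; mkdir -p pics
python3 - <<'E'
from plant import bot
import cv2
o=bot.get_obs();print(o['time'],o['tool_pos'],o['tcp_rot'],o['grip_width'])
for n in("scene","side"):
    print(n,bot.get_calibration(n)); cv2.imwrite(f"pics/{n}0.png",bot.capture(n))
E
```

```text
pics
0.0 [5.24590878e+02 7.87443599e-02 2.26061592e+02] [-3.14010917e+00 -1.98185125e-04  1.57080460e+00] 91.70805280072746
scene {'vfov': 53.25110597965819, 'cx': 283.4499482398213, 'cy': 212.4326058546808, 'k1': 0.030935932342706463, 'eye': array([1162.84644491,  514.72636615,  952.69936687]), 'rotation': array([-2.40462037, -0.01058411,  2.31672189])}
side {'vfov': 57.312793158927974, 'cx': 276.1925640548664, 'cy': 205.90326195108815, 'k1': -0.051538165187232025, 'eye': array([157.13463343, 949.35241081, 884.17047875]), 'rotation': array([-2.22723045,  0.01963101, -2.75192826])}
```

View pics/scene0.png

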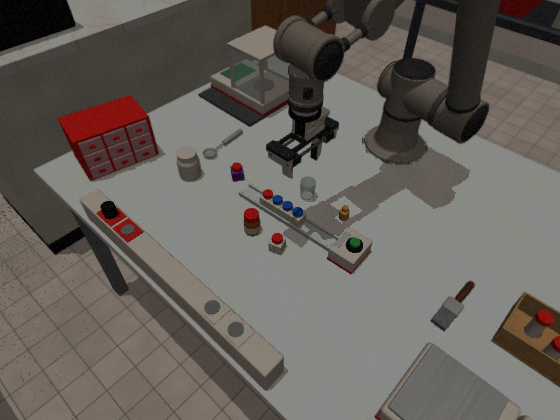

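View pics/side0.png

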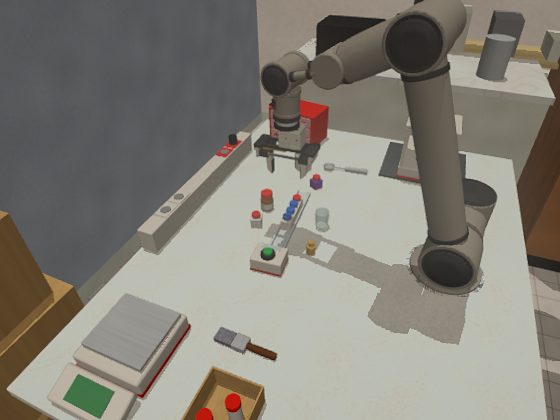

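The scene view shows the lane row: a red cap at (268,195), then blue caps at (278,200), (288,206) and (298,212), and the green button at (354,244). Things that could be taken for jar4 are:
- the lane red cap at (268,195), which is the target
- the purple jar with a red cap at (237,168)
- the amber jar with a red lid at (252,215)
- the spare jar at (277,239)

The side view agrees, with the row at about (297,198) to (287,217) and the button at (267,254).

```bash
cat > h.py <<'E'
import numpy as np, cv2
from scipy.spatial.transform import Rotation as R
def cam(c):
    f=210/np.tan(np.radians(c['vfov']/2))
    return f,np.array([c['cx'],c['cy']]),c['k1'],np.array(c['eye']),R.from_euler('xyz',c['rotation']).as_matrix()
def ray(c,uv):
    f,pp,k,e,M=cam(c); d=(np.array(uv,float)-pp)/f; s=d.copy()
    for _ in range(20): s=d/(1+k*(s@s))
    v=M@np.array([*s,1]); return e,v/np.linalg.norm(v)
def onz(c,uv,z):
    e,v=ray(c,uv); return e+v*(z-e[2])/v[2]
def tri(r1,r2):
    A=np.zeros((3,3));b=np.zeros(3)
    for e,v in(r1,r2):
        P=np.eye(3)-np.outer(v,v);A+=P;b+=P@e
    return np.linalg.solve(A,b)
def blobs(im,col,amin=8):
    h=cv2.cvtColor(im,cv2.COLOR_BGR2HSV);H,S,V=cv2.split(h)
    m={'red':((H<8)|(H>172))&(S>150)&(V>70),'blue':(H>105)&(H<125)&(S>120)&(V>50),'green':(H>45)&(H<85)&(S>120)&(V>50)}[col]
    n,l,st,ce=cv2.connectedComponentsWithStats(m.astype(np.uint8))
    return [(ce[i].round(1),st[i].tolist()) for i in range(1,n) if st[i][4]>=amin]
E
python3 - <<'E'
from h import *
from plant import bot
roi={'scene':(225,155,385,280),'side':(240,165,340,280)}
out=[]
for n in roi:
    c=bot.get_calibration(n);im=cv2.imread(f'pics/{n}0.png');x0,y0,x1,y1=roi[n]
    cr=im[y0:y1,x0:x1]
    out.append(cv2.resize(cr,None,fx=600/(y1-y0)*.65,fy=600/(y1-y0)*.65,interpolation=cv2.INTER_CUBIC)[:390])
    for col in('red','blue','green'):
        for ce,st in blobs(cr,col):
            uv=ce+[x0,y0];print(n,col,uv,st[2:],onz(c,uv,54 if col!='green' else 55).round(0))
cv2.imwrite('pics/crop.png',cv2.hconcat(out)[:, :800])
E
```

```text
scene red [236.1 165.7] [9, 7, 50] [ 513. -280.   54.]
scene red [267.5 192.9] [10, 10, 59] [ 532. -121.   54.]
scene red [251.  213.6] [15, 14, 137] [625. -97.  54.]
scene red [276.8 237.4] [11, 11, 80] [638.  18.  54.]
scene blue [277.1 199.5] [10, 10, 76] [532. -81.  54.]
scene blue [287.2 205.4] [10, 10, 77] [529. -43.  54.]
scene blue [297.3 211.5] [10, 10, 78] [527.  -5.  54.]
scene green [354.8 241.9] [11, 10, 75] [504. 184.  55.]
side red [316.  176.4] [7, 4, 24] [ 508. -272.   54.]
side red [266.4 192.5] [11, 6, 55] [ 647. -104.   54.]
side red [296.1 196.9] [7, 5, 27] [ 534. -117.   54.]
side red [255.4 213.5] [8, 6, 34] [633.  24.  54.]
side red [254.  269.3] [9, 3, 9] [527. 263.  54.]
side blue [290.9 207.4] [13, 15, 80] [530. -52.  54.]
side blue [285.1 216.9] [3, 3, 8] [530.   5.  54.]
side green [267.3 250.9] [10, 7, 53] [521. 179.  55.]
```

View pics/crop.png

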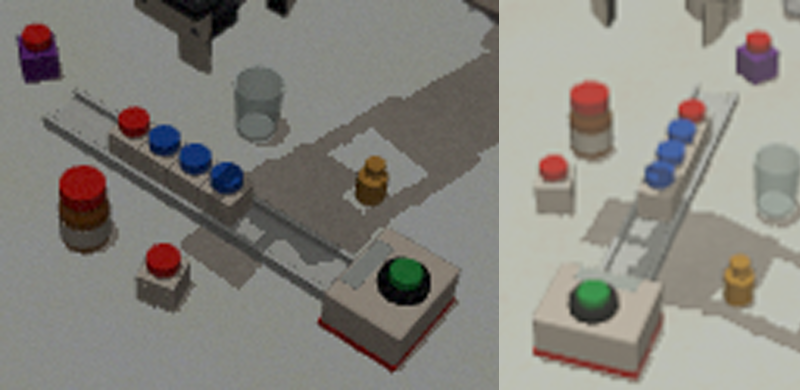

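The crop confirms the target: the red-capped white jar at the back of the lane, scene (268,193). The three look-alikes are all outside the lane. Next I triangulate the button and fit the lane line.

Run:
```python
from h import *
from plant import bot
s=bot.get_calibration('scene');d=bot.get_calibration('side')
g=tri(ray(s,[354.8,241.9]),ray(d,[267.3,250.9]));print('button',g)
r=tri(ray(s,[267.5,192.9]),ray(d,[296.1,196.9]));print('redcap',r)
print('spare',tri(ray(s,[276.8,237.4]),ray(d,[255.4,213.5])))
print('amber',tri(ray(s,[251,213.6]),ray(d,[266.4,192.5])))
# walls of lane: open end near corner and others (scene px from crop /3.12)
k=390/125
for p in([45,121],[76,95],[322,291],[355,262]): print('wall',onz(s,np.array(p)/k+[225,155],16).round(0))
for p in([320,320],[400,367],[458,268],[393,232]): print('head',onz(s,np.array(p)/k+[225,155],50).round(0))
for p in([50,125],[258,125],[375,195],[165,300]): print('beaker etc base',onz(s,np.array(p)/k+[225,155],0).round(0))
b=tri(ray(s,[354.8,241.9]),ray(d,[267.3,250.9]))
a=(r[:2]);u=(g[:2]-a);print('yaw',np.degrees(np.arctan2(u[1],u[0])),np.linalg.norm(u))
```

```text
button [514.74900357 189.7315966   68.00040715]
redcap [ 533.79378059 -118.52587661   54.87721916]
spare [635.62971532  16.10048387  48.54591257]
amber [636.31713893 -83.56588797  71.54318732]
wall [ 568. -209.   16.]
wall [ 521. -214.   16.]
wall [545. 129.  16.]
wall [498. 130.  16.]
head [593. 161.  50.]
head [585. 239.  50.]
head [466. 214.  50.]
head [472. 148.  50.]
beaker etc base [ 559. -214.    0.]
beaker etc base [413. -59.   0.]
beaker etc base [407.  86.   0.]
beaker etc base [641.  24.   0.]
yaw 93.53535680771134 308.8452255141184
```

>>> jog_arm(
  targets=[
    {"xyz":[0,0,0],"spin":-0.6},
    {"xyz":[-0.425,0,0.1],"spin":0},
    {"xyz":[-0.425,0.02,0.1],"spin":0},
    {"xyz":[-0.425,0,0.1],"spin":0},
    {"xyz":[-0.425,0,0.1],"spin":0},
    {"xyz":[-0.425,0,0.1],"spin":0},
    {"xyz":[0,0,0],"spin":0},
    {"xyz":[0,0,0],"spin":0},
    {"xyz":[0,0,0],"spin":0},
    {"xyz":[0,0,0],"spin":0},
  ],
  gripper=0,
)

```text
time: 1.35
tool_pos: [536.9, -168.8, 187.0]
tcp_rot: [3.141, 0.0, 1.632]
contact_force: [-0.3, -0.6, -0.5]
grip_width: 0.8
finger_force: 0.0
```

Run:
```python
from h import *
from plant import bot
o=bot.get_obs();print(o['time'],o['tool_pos'],o['tcp_rot'],o['grip_width'],o['contact_force'])
c=bot.get_calibration('wrist');im=bot.capture('wrist');cv2.imwrite('pics/w1.png',im);print(c['eye'])
for n in('red','blue','green'):
    for ce,st in blobs(im,n,60): print(n,ce,st[2:],onz(c,ce,58).round(1))
```

```text
1.35 [ 536.94223511 -168.77121304  187.03880856] [3.14113035e+00 1.20459299e-04 1.63196453e+00] 0.8014831429343129 [-0.33229672 -0.55797835 -0.50146002]
[532.32452202 -90.25511218 343.53645275]
red [403.1 109.6] [54, 55, 2301] [641.6 -80.8  58. ]
red [271.  144.8] [35, 36, 956] [ 532.9 -116.7   58. ]
blue [271.3   7.5] [38, 19, 552] [526.9 -12.1  58. ]
blue [271.1  49.7] [37, 42, 1214] [528.6 -42.1  58. ]
blue [271.  99.] [35, 37, 1048] [530.7 -79.4  58. ]
```

View pics/w1.png

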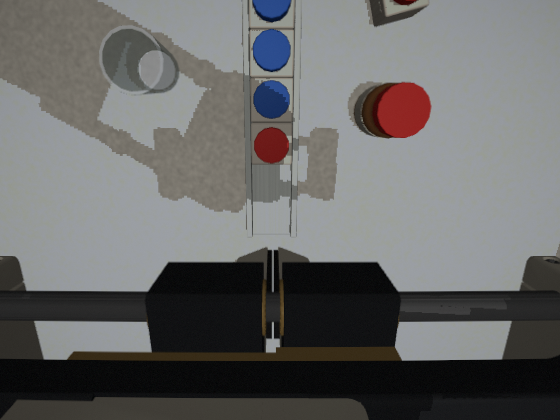

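The wrist view shows the row straight up the picture at column 271: red cap (271,145), blue caps (271,99), (271,50) and (271,8). The tool is aligned with the lane, and the amber jar at (403,110) and beaker at (140,60) are clear. I descend behind the red-capped jar.

>>> jog_arm(
  targets=[
    {"xyz":[0,-0.0125,0.4],"spin":0},
    {"xyz":[0,0,0.4],"spin":0},
    {"xyz":[0,0,0.4],"spin":0},
    {"xyz":[0,0,0.4],"spin":0},
    {"xyz":[0,0,0.3],"spin":0},
    {"xyz":[0,0,0.15],"spin":0},
    {"xyz":[0,0,0.025],"spin":0},
    {"xyz":[0,0,0],"spin":0},
    {"xyz":[0,0,0],"spin":0},
    {"xyz":[0,0,0],"spin":0},
  ],
)

```text
time: 2.65
tool_pos: [536.2, -169.8, 21.4]
tcp_rot: [3.14, 0.001, 1.631]
contact_force: [-0.8, -0.3, -0.0]
grip_width: 0.2
finger_force: 0.0
```

Run:
```python
from h import *
from plant import bot
o=bot.get_obs();print(o['time'],o['tool_pos'],o['contact_force'])
c=bot.get_calibration('wrist');im=bot.capture('wrist');cv2.imwrite('pics/w2.png',im);print(c['eye'])
for n in('red','blue','green'):
    for ce,st in blobs(im,n,60): print(n,ce,st[2:],onz(c,ce,58).round(1))
```

```text
2.65 [ 536.18067684 -169.79330922   21.42189846] [-0.83711124 -0.26071718 -0.01262317]
[531.53061806 -91.22008813 177.85346124]
red [552.  114.8] [19, 95, 1219] [631.5 -85.5  58. ]
red [271.5 181.7] [78, 80, 4917] [ 532.8 -115.9   58. ]
blue [279.1   2.9] [48, 11, 241] [531.8 -57.   58. ]
blue [271.6  75.7] [86, 94, 6225] [530.7 -79.2  58. ]
```

View pics/w2.png

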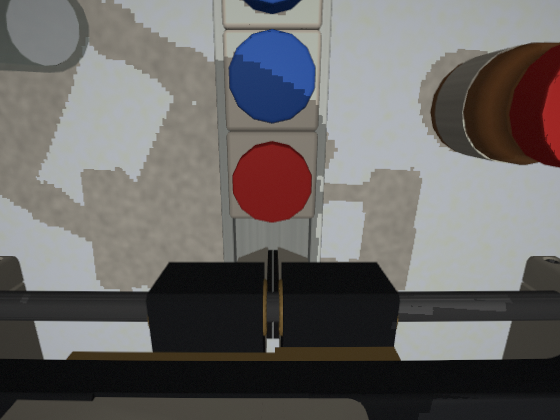

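The fingers are centred behind the red-capped jar at (271,182), with about 24 mm of free gap. I push gently.

>>> jog_arm(
  targets=[
    {"xyz":[0.1,0,0],"spin":0},
    {"xyz":[0.1,0,0],"spin":0},
    {"xyz":[0.05,0,0],"spin":0},
    {"xyz":[0.05,0,0],"spin":0},
    {"xyz":[0.05,0,0],"spin":0},
    {"xyz":[0.05,0,0],"spin":0},
    {"xyz":[0.05,0,0],"spin":0},
    {"xyz":[0.05,0,0],"spin":0},
    {"xyz":[0.025,0,0],"spin":0},
    {"xyz":[0,0,0],"spin":0},
  ],
)

```text
time: 3.95
tool_pos: [533.2, -127.4, 20.8]
tcp_rot: [-3.142, -0.0, 1.631]
contact_force: [-0.2, -0.4, 0.4]
grip_width: 0.4
finger_force: 0.0
```

Run:
```python
from h import *
from plant import bot
o=bot.get_obs();print(o['time'],o['tool_pos'],o['contact_force'])
c=bot.get_calibration('wrist');im=bot.capture('wrist')
for n in('red','blue'):
    for ce,st in blobs(im,n,60): print(n,ce,st[2:],onz(c,ce,58).round(1))
for n in('scene','side'): cv2.imwrite(f'pics/{n}1.png',bot.capture(n))
cv2.imwrite('pics/w3.png',im)
```

```text
3.95 [ 533.23863728 -127.36983205   20.75435088] [-0.19973034 -0.35873015  0.39335529]
red [540.4 216.1] [44, 104, 3326] [634.8 -80.5  58. ]
red [272.2 232.6] [76, 78, 4333] [531.4 -93.4  58. ]
blue [272.7  33.1] [90, 77, 5682] [527.4 -23.7  58. ]
blue [272.4 139.2] [82, 85, 5443] [529.3 -57.9  58. ]
```

>>> jog_arm(
  targets=[
    {"xyz":[0.05,0,0],"spin":0},
    {"xyz":[0.1,0,0],"spin":0},
    {"xyz":[0.125,0,0],"spin":0},
    {"xyz":[0.125,0,0],"spin":0},
    {"xyz":[0.125,0,0],"spin":0},
    {"xyz":[0.125,0,0],"spin":0},
    {"xyz":[0.1,0,0],"spin":0},
    {"xyz":[0.1,0,0],"spin":0},
    {"xyz":[0.05,0,0],"spin":0},
    {"xyz":[0.025,0,0],"spin":0},
  ],
)

```text
time: 5.35
tool_pos: [528.9, -53.7, 20.7]
tcp_rot: [3.142, 0.0, 1.631]
contact_force: [0.4, -1.4, 0.2]
grip_width: 0.4
finger_force: 0.7
```

Run:
```python
from h import *
from plant import bot
o=bot.get_obs();print(o['time'],o['tool_pos'],o['contact_force'])
c=bot.get_calibration('wrist');im=bot.capture('wrist');cv2.imwrite('pics/w4.png',im)
for n in('red','blue','green'):
    for ce,st in blobs(im,n,60): print(n,ce,st[2:],onz(c,ce,58).round(1))
```

```text
5.35 [528.88428285 -53.67520645  20.74397714] [ 0.36003278 -1.41221266  0.17574865]
red [538.7 149.5] [46, 77, 3102] [622.3  18.3  58. ]
red [272.1 232.8] [76, 79, 4332] [527.  -19.7  58. ]
red [496.1 347.7] [22, 23, 317] [629. -68.  58.]
blue [272.4  33.6] [90, 78, 5738] [522.9  49.8  58. ]
blue [272.2 139.6] [82, 86, 5431] [524.9  15.6  58. ]
```

View pics/w4.png

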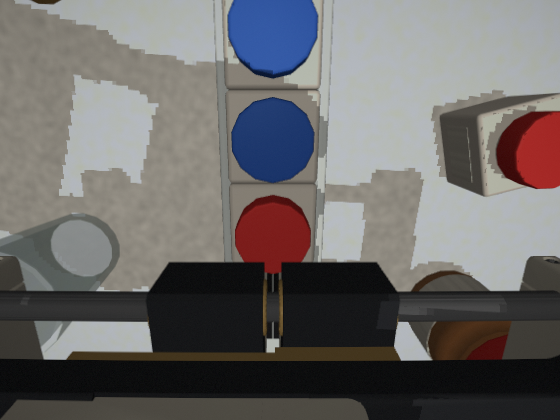

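The train is together, with the red cap at (272,233) and blue caps at (272,140) and (272,34). I estimate about 25 mm left, so I ease forward.

>>> jog_arm(
  targets=[
    {"xyz":[0.05,0,0],"spin":0},
    {"xyz":[0.05,0,0],"spin":0},
    {"xyz":[0.05,0,0],"spin":0},
    {"xyz":[0.025,0,0],"spin":0},
    {"xyz":[0.025,0,0],"spin":0},
    {"xyz":[0.0125,0,0],"spin":0},
    {"xyz":[0.0125,0,0],"spin":0},
    {"xyz":[0.0125,0,0],"spin":0},
    {"xyz":[0,0,0],"spin":0},
    {"xyz":[0,0,0],"spin":0},
  ],
)

```text
time: 6.65
tool_pos: [527.7, -34.8, 20.7]
tcp_rot: [3.141, -0.0, 1.631]
contact_force: [-0.1, -0.4, 0.4]
grip_width: 0.4
finger_force: 0.2
```

>>> jog_arm(
  targets=[
    {"xyz":[0.0125,0,0],"spin":0},
    {"xyz":[0.0125,0,0],"spin":0},
    {"xyz":[0.0125,0,0],"spin":0},
    {"xyz":[0.0125,0,0],"spin":0},
    {"xyz":[0.0125,0,0],"spin":0},
    {"xyz":[0,0,0],"spin":0},
    {"xyz":[0,0,0],"spin":0},
    {"xyz":[0,0,0],"spin":0},
    {"xyz":[0,0,0],"spin":0},
    {"xyz":[0,0,0],"spin":0},
  ],
)

```text
time: 7.9
tool_pos: [527.4, -29.9, 20.7]
tcp_rot: [3.142, -0.0, 1.631]
contact_force: [0.2, 0.5, -0.3]
grip_width: -0.1
finger_force: 0.0
```

Run:
```python
from h import *
from plant import bot
a=bot.capture('scene');b=bot.capture('side')
r=cv2.resize(a[175:285,240:390],(532,390),interpolation=cv2.INTER_CUBIC)
q=cv2.resize(b[185:285,235:305],(268,390),interpolation=cv2.INTER_CUBIC)
cv2.imwrite('pics/c5.png',cv2.hconcat([r,q]))
s=bot.get_calibration('scene')
for n in('red','blue','green'):
    for ce,st in blobs(a[175:285,240:390],n): print(n,ce+[240,175],onz(s,ce+[240,175],54).round(0))
```

```text
red [251.  213.9] [626. -96.  54.]
red [298.8 211.8] [525.  -1.  54.]
red [276.8 237.5] [638.  18.  54.]
blue [309.  218.4] [524.  37.  54.]
blue [319.6 224.9] [522.  75.  54.]
blue [330.7 231.5] [520. 113.  54.]
green [354.9 241.8] [503. 183.  54.]
```

View pics/c5.png

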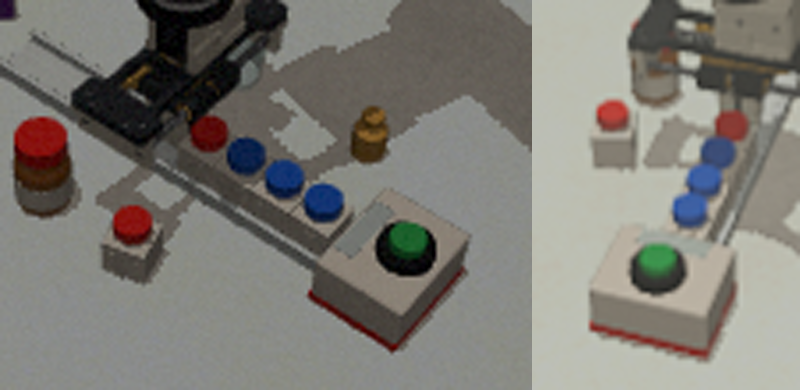

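The front blue cap, at (331,232) in the full scene picture, is just short of the head with a small gap left. I creep on and watch the force.

>>> jog_arm(
  targets=[
    {"xyz":[0.0125,0,0],"spin":0},
    {"xyz":[0.0125,0,0],"spin":0},
    {"xyz":[0.0125,0,0],"spin":0},
    {"xyz":[0.0125,0,0],"spin":0},
    {"xyz":[0.0125,0,0],"spin":0},
    {"xyz":[0,0,0],"spin":0},
    {"xyz":[0,0,0],"spin":0},
    {"xyz":[0,0,0],"spin":0},
    {"xyz":[0,0,0],"spin":0},
    {"xyz":[0,0,0],"spin":0},
  ],
)

```text
time: 9.25
tool_pos: [527.1, -24.9, 20.7]
tcp_rot: [3.142, -0.0, 1.631]
contact_force: [-0.4, -0.6, 0.4]
grip_width: 0.3
finger_force: 0.0
```

>>> jog_arm(
  targets=[
    {"xyz":[0.0125,0,0],"spin":0},
    {"xyz":[0.0125,0,0],"spin":0},
    {"xyz":[0.0125,0,0],"spin":0},
    {"xyz":[0,0,0],"spin":0},
    {"xyz":[0,0,0],"spin":0},
    {"xyz":[0,0,0],"spin":0},
    {"xyz":[0,0,0],"spin":0},
    {"xyz":[0,0,0],"spin":0},
    {"xyz":[0,0,0],"spin":0},
    {"xyz":[0,0,0],"spin":0},
  ],
)

```text
time: 10.5
tool_pos: [527.0, -22.1, 20.8]
tcp_rot: [3.141, 0.0, 1.631]
contact_force: [-0.3, -5.0, 0.4]
grip_width: 0.4
finger_force: 2.6
```

>>> jog_arm(
  targets=[
    {"xyz":[0.0125,0,0],"spin":0},
    {"xyz":[0,0,0],"spin":0},
    {"xyz":[0,0,0],"spin":0},
    {"xyz":[0,0,0],"spin":0},
    {"xyz":[0,0,0],"spin":0},
    {"xyz":[0,0,0],"spin":0},
    {"xyz":[0,0,0],"spin":0},
    {"xyz":[0,0,0],"spin":0},
    {"xyz":[0,0,0],"spin":0},
    {"xyz":[0,0,0],"spin":0},
  ],
)

```text
time: 11.75
tool_pos: [527.1, -22.0, 20.8]
tcp_rot: [3.141, 0.002, 1.631]
contact_force: [0.2, -9.7, -0.6]
grip_width: 0.8
finger_force: 4.9
```

The force rises to 9.7 N with no further motion, so the front jar is home. I back off, lift and go over to look at the button.

>>> jog_arm(
  targets=[
    {"xyz":[-0.1,0,0],"spin":0},
    {"xyz":[-0.25,0,0],"spin":0},
    {"xyz":[0,0,-0.4],"spin":0},
    {"xyz":[0,0,-0.5],"spin":0},
    {"xyz":[0,0,-0.5],"spin":0},
    {"xyz":[0.3,0,-0.2],"spin":0},
    {"xyz":[0.5,0,0],"spin":0},
    {"xyz":[0.5,0,0],"spin":0},
    {"xyz":[0.5,0,0],"spin":0},
    {"xyz":[0,0,0],"spin":0},
  ],
)

```text
time: 13.0
tool_pos: [519.7, 96.5, 148.8]
tcp_rot: [-3.141, -0.001, 1.634]
contact_force: [0.9, -0.6, 0.7]
grip_width: 0.4
finger_force: 0.0
```

Run:
```python
from h import *
from plant import bot
o=bot.get_obs();print(o['time'],o['tool_pos'],o['contact_force'])
c=bot.get_calibration('wrist');im=bot.capture('wrist');cv2.imwrite('pics/w6.png',im);print(c['eye'])
for n in('red','blue','green'):
    for ce,st in blobs(im,n,60): print(n,ce,st[2:],onz(c,ce,66 if n=='green' else 58).round(1))
```

```text
13.0 [519.68018206  96.45836272 148.75539897] [ 0.93377128 -0.55526852  0.69530939]
[515.0050946  174.83728863 305.28180456]
blue [272.7 182.9] [38, 40, 1186] [518.5 123.4  58. ]
blue [272.6 228.1] [36, 39, 1100] [520.7  86.7  58. ]
blue [272.5 272.5] [2, 32, 64] [523.1  47.4  58. ]
green [273.8  87.9] [42, 45, 1495] [515.  191.5  66. ]
```

View pics/w6.png

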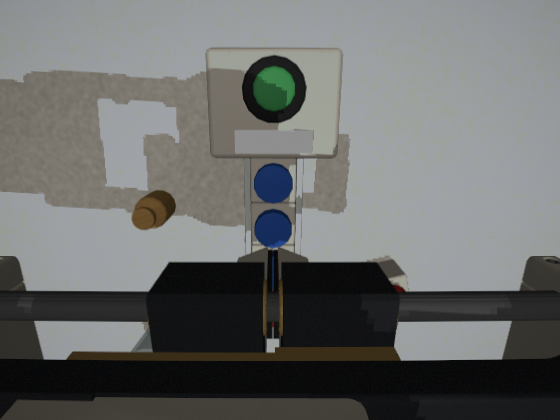

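The wrist view shows the front cap at (273,183) with its jar against the head, and the green button at (274,88) up above its black ring. I go over the button.

>>> jog_arm(
  targets=[
    {"xyz":[0.4,0,0],"spin":0},
    {"xyz":[0.5,0,0],"spin":0},
    {"xyz":[0.3,0.005,0],"spin":0},
    {"xyz":[0,0,0.4],"spin":0},
    {"xyz":[0,0,0.3],"spin":0},
    {"xyz":[0,0,0.1],"spin":0},
    {"xyz":[0,0,0.05],"spin":0},
    {"xyz":[0,0,0],"spin":0},
    {"xyz":[0,0,0],"spin":0},
    {"xyz":[0,0,0],"spin":0},
  ],
)

```text
time: 14.3
tool_pos: [514.9, 190.8, 81.3]
tcp_rot: [3.14, -0.0, 1.631]
contact_force: [-0.5, 0.0, -0.8]
grip_width: 0.4
finger_force: 0.0
```

>>> jog_arm(
  targets=[
    {"xyz":[0,0,0.05],"spin":0},
    {"xyz":[0,0,0.05],"spin":0},
    {"xyz":[0,0,0.025],"spin":0},
    {"xyz":[0,0,0.025],"spin":0},
    {"xyz":[0,0,0.0125],"spin":0},
    {"xyz":[0,0,0],"spin":0},
    {"xyz":[0,0,0],"spin":0},
    {"xyz":[0,0,0],"spin":0},
    {"xyz":[0,0,0],"spin":0},
    {"xyz":[0,0,0],"spin":0},
  ],
)

```text
time: 15.55
tool_pos: [514.5, 190.7, 67.7]
tcp_rot: [-3.142, 0.0, 1.631]
contact_force: [-1.6, 0.0, 3.9]
grip_width: 0.2
finger_force: 2.0
```

>>> jog_arm(
  targets=[
    {"xyz":[0,0,0.0125],"spin":0},
    {"xyz":[0,0,0.0125],"spin":0},
    {"xyz":[0,0,0.0125],"spin":0},
    {"xyz":[0,0,0],"spin":0},
    {"xyz":[0,0,0],"spin":0},
    {"xyz":[0,0,0],"spin":0},
    {"xyz":[0,0,0],"spin":0},
    {"xyz":[0,0,0],"spin":0},
    {"xyz":[0,0,0],"spin":0},
    {"xyz":[0,0,0],"spin":0},
  ],
)

```text
time: 16.8
tool_pos: [514.6, 190.8, 66.0]
tcp_rot: [3.141, -0.0, 1.631]
contact_force: [-5.9, -0.8, 14.6]
grip_width: 0.2
finger_force: 7.8
```

>>> jog_arm(
  targets=[
    {"xyz":[0,0,0.0125],"spin":0},
    {"xyz":[0,0,0],"spin":0},
    {"xyz":[0,0,0],"spin":0},
    {"xyz":[0,0,0],"spin":0},
    {"xyz":[0,0,0],"spin":0},
    {"xyz":[0,0,0],"spin":0},
    {"xyz":[0,0,0],"spin":0},
    {"xyz":[0,0,0],"spin":0},
    {"xyz":[0,0,0],"spin":0},
    {"xyz":[0,0,0],"spin":0},
  ],
)

```text
time: 18.05
tool_pos: [514.6, 190.8, 65.9]
tcp_rot: [3.14, -0.0, 1.631]
contact_force: [-7.9, -1.3, 22.5]
grip_width: 0.4
finger_force: 11.2
```

Run:
```python
from h import *
from plant import bot
o=bot.get_obs();print(o['tool_pos'],o['contact_force'])
a=bot.capture('scene');b=bot.capture('side')
r=cv2.resize(a[195:285,290:400],(476,390),interpolation=cv2.INTER_CUBIC)
q=cv2.resize(b[205:285,235:301],(322,390),interpolation=cv2.INTER_CUBIC)
cv2.imwrite('pics/c7.png',cv2.hconcat([r,q]))
```

```text
[514.62967404 190.80523547  65.89613905] [-7.88666398 -1.31368882 22.49654982]
```

View pics/c7.png

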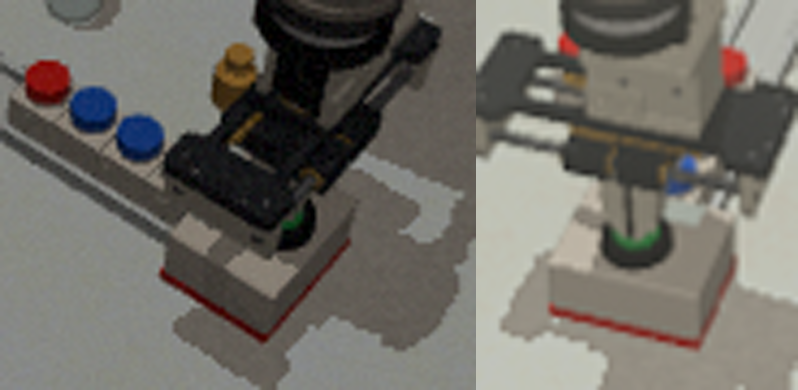

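The tool has hit a hard stop at z = 65.9 (22 N, no further motion). Green still shows between the fingers and the black ring, so the button itself seems to have bottomed. I ease up in two steps to check the spring travel.

>>> jog_arm(
  targets=[
    {"xyz":[0,0,-0.0375],"spin":0},
    {"xyz":[0,0,-0.0375],"spin":0},
    {"xyz":[0,0,0],"spin":0},
    {"xyz":[0,0,0],"spin":0},
    {"xyz":[0,0,0],"spin":0},
    {"xyz":[0,0,0],"spin":0},
    {"xyz":[0,0,0],"spin":0},
    {"xyz":[0,0,0],"spin":0},
    {"xyz":[0,0,0],"spin":0},
    {"xyz":[0,0,0],"spin":0},
  ],
)

```text
time: 19.4
tool_pos: [514.6, 190.8, 69.8]
tcp_rot: [3.141, 0.0, 1.631]
contact_force: [-1.2, 0.9, 3.1]
grip_width: 0.7
finger_force: 1.4
```

At z = 69.8 the spring still pushes with 3 N, so the rest height is about 72 mm. The hard stop at 65.9 mm was therefore the full 6 mm of travel. I retract.

>>> jog_arm(
  targets=[
    {"xyz":[0,0,-0.1],"spin":0},
    {"xyz":[0,0,-0.4],"spin":0},
    {"xyz":[0,0,-0.5],"spin":0},
    {"xyz":[0,0,-0.5],"spin":0},
    {"xyz":[-0.4,0,0],"spin":0},
    {"xyz":[-0.5,0,0],"spin":0},
    {"xyz":[-0.4,0,0],"spin":0},
    {"xyz":[0,0,0],"spin":0},
    {"xyz":[0,0,0],"spin":0},
    {"xyz":[0,0,0],"spin":0},
  ],
)

```text
time: 20.65
tool_pos: [520.7, 87.8, 189.7]
tcp_rot: [-3.141, -0.0, 1.632]
contact_force: [-0.0, -0.5, 0.1]
grip_width: 0.5
finger_force: 0.0
```

Run:
```python
from h import *
from plant import bot
o=bot.get_obs();print(o['time'],o['tool_pos'],o['contact_force'])
c=bot.get_calibration('wrist');im=bot.capture('wrist');cv2.imwrite('pics/w8.png',im)
for n in('red','blue','green'):
    for ce,st in blobs(im,n,60): print(n,ce,st[2:],onz(c,ce,72 if n=='green' else 58).round(1))
```

```text
20.65 [520.66032278  87.80066443 189.73180886] [-0.00455595 -0.47075709  0.06267371]
red [387.6 269.7] [18, 22, 236] [637.1  27.1  58. ]
blue [272.  163.8] [33, 35, 907] [518.4 123.2  58. ]
blue [272.1 204.2] [33, 34, 848] [520.7  86.4  58. ]
blue [272. 239.] [31, 33, 615] [522.7  52.4  58. ]
green [272.7  79.6] [36, 40, 1102] [514.9 191.3  72. ]
```

View pics/w8.png

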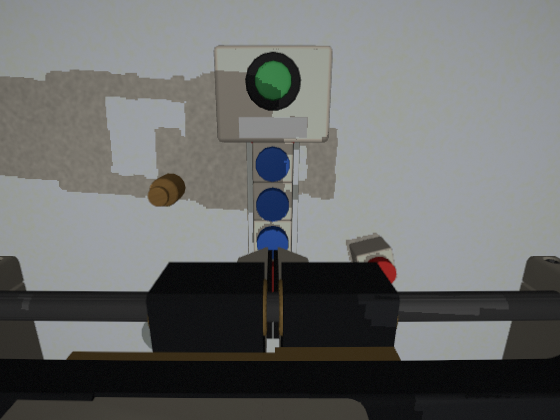

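The row is still home, with caps at (272,164), (272,204) and (272,239). The button at (273,80) is back up, and the arm is touching nothing, so I hand the job in.

```bash
python3 -c "
from plant import bot
print(bot.close_job())"
```

```text
the job is handed in; nothing more can be done
None
```

I pushed the row home against the stop as one train, then pressed the green button all the way down and let it spring back, and handed the job in at about 21 s; the hand-in gave no verdict.

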